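# Swing the tilting jig level and pin it

### The arm

A 6-joint arm with a two-finger parallel gripper is mounted at the origin on the work surface; the furniture and walls round the work are solid. World frame = base frame: x ahead of the robot, y to its left, z up, the work surface at z = 0. Lengths are in m, angles in rad, forces in N, time in s.
With the tool pointing down it reaches from about 0.275 to 0.825 m from the base axis. Payload 5.2 kg.
Tool frame: the origin (TCP) lies midway between the tips of the shut fingers; the grasp point (between the pads) lies 19 mm behind it; z points along the fingers, y is the line along which they close (so a half turn about z gives the same grasp; the last joint's range is limited). The gripper opens to 93 mm and grips with 3 to 60 N. Pads are 15 mm wide; open, the fingers measure 128 mm over their backs; the gripper's body (75 mm by 188 mm) begins 65 mm behind the grasp point.
Start: joints at [-0.203, 0.259, 1.535, -0, 1.348, -0.203], TCP at [0.55, 0, 0.219] pointing down, gripper open.
Joint ranges: [-3.14, 3.14], [-0.91, 2.08], [0.19, 2.58], [-1.22, 4.36], [0.22, 2.71], [-3.12, 3.12]. Speed limits (rad/s): [2.57, 2.57, 3.14, 3.14, 3.14, 3.14].

### API

Orientations are given as a unit quaternion [x, y, z, w].
In Python, from plant import arm, camera gives the robot as it stands. The module is installed in compiled form; this text tells all that it offers. Calls block until the motion is done:
- arm.move_ptp(position, orientation): joint-space move of the TCP to a pose.
- arm.move_l(position, attitude=None, rate=0.15): straight line of the TCP; attitude=None keeps the orientation; rate is the mean speed in m/s.
- arm.move_j(angles): joint-space move.
- arm.gripper_to(opening, squeeze=None): finger opening in m; squeeze is the grip in N (None keeps the last); returns when the fingers have stopped.
- arm.pause(seconds).
- arm.solve_ik(position, orientation): joint angles nearest the present ones, or None.
- arm.read_state(): the state.
- camera(name): name is "scene" or "side" or "wrist"; returns a dict with "frame" (384x512x3 uint8, red, green, blue), "fx", "fy", "cx", "cy" (pixels), "R" (3x3) and "t" (3): a world point X has camera coordinates R X + t. Camera axes: x right, y down, z forward; pixel columns grow to the right and rows downward; lengths in m; the calibration is good to about 2 mm. A picture is of the moment at which its call begins. There is no depth.
A pose or a line that the arm cannot do raises arm.IKError and nothing moves.
- arm.hand_in(): hands the job in; it is judged then, once.
The state is a dict: "t": time; "joint_pos": joint angles; "joint_velocities": joint speeds; "effort": joint torques, N m; "tcp_pos": TCP position; "tool_rot": TCP orientation; "ft_force": force on the tool from outside, world axes, zero at the start; "torque": the same for the moment, N m; "finger_gap": finger opening in m; "gripper_force": force on a finger pad.
Only numpy, scipy, OpenCV 4.12 (cv2) and the standard library are available. Lean on these libraries where they do the work, as an engineer would, in place of code of your own. Each camera call takes 0.05 s, during which the arm holds its last target. There are 200 camera calls.

### The job

Swing the cradle of the tilting jig over to level, as far as it goes (a lever moves it), then lock it there: take the longer of the two pins from the wooden stand and put it down through the guide bush, fully home, so that it enters the notch of the index disc. Let go of everything.

Things in the scene. Friction and masses are not known exactly. Their poses are not given: they have to be found in the camera images.
- lock_pin: Longer of two black-headed steel pins upright in a wooden stand (30 mm high, pins 80 mm apart, either order). Shaft 12 mm dia, 50 long, end tapered; head a cylinder 24 mm dia, 40 tall; 70 g. Origin: bottom tip, z up to the head. At first the tip is 5 mm above the table, 25 mm deep in its hole. The other pin (shaft 24 mm, head resting on the stand, so lower) is too short to lock the jig.
- lever_bar (a point): Middle of the black lever crossbar, 14 mm dia, 62 long, along the jig's y. Its arm, 29 mm nearer the jig, comes up from the trunnion axis, 100 mm away, which is 100 mm above the table. Bar leans 35 deg to the robot at the sloping stop (182 mm high), 15 deg away when level (197 high, 84 mm further along jig +x). About 3 N pushes it over along jig +x; stays where left. Axes turn with the cradle.
- cradle (a joint): Angle of the cradle (80x172 mm aluminium tray with two black strips), its index disc and lever about the horizontal trunnion axis: 0 = level, at a hard stop, with a notch of the disc under the guide bush; -0.87 rad = the other stop, sloping down towards the robot. It starts between -0.87 and -0.65.
- bush (a point): Mouth centre of the upright 15 mm hole (6 mm countersink) in the guide bush, a fixed steel block 44x44x25 mm over the notched disc, at the jig's end away from the lever; 180 mm above the table. z up; x, y are the jig's: x away from the robot, y along the axis to the lever (bar at y +268 mm). The disc's rim is 30 mm below the mouth; fully home, the pin's head rests on the block, tip 50 mm below.
Mind the look-alikes: they are no part of the job. What is shaped like the lock_pin but red is not meant.

How it is judged:
By the outcome, as a careful person would: the job done as asked, in the order asked, and still so for the second after the job is handed in, with the robot touching nothing.
It also fails if it takes over 64 s, if anything falls off the work surface, if the arm or the gripper's body presses on something with over 40 N, if the wrist force passes 120 N, or if a joint passes its speed limit or range.

## Working session

There is one attempt and no reset: what is moved stays moved. The work goes in short steps, each a Python script; the robot and the scene stay as the last script left them, time stands still between calls to the robot, and variables do not carry over. Pictures are saved under pics/ and viewed, at most 10 in all, crops included, and the job is handed in when it is done.

```bash
mkdir -p pics; cat > h.py <<'E'
import numpy as np, cv2
from plant import arm, camera
def snap(n,f,crop=None,s=1):
    c=camera(n); im=c["frame"][:,:,::-1]
    if crop: x0,y0,x1,y1=crop; im=im[y0:y1,x0:x1]
    cv2.imwrite("pics/"+f,cv2.resize(im,None,fx=s,fy=s,interpolation=cv2.INTER_CUBIC)); return c
def ray(c,u,v):
    R=np.array(c["R"]);t=np.array(c["t"]);d=R.T@np.array([(u-c["cx"])/c["fx"],(v-c["cy"])/c["fy"],1]);return -R.T@t,d
def atz(c,u,v,z):
    o,d=ray(c,u,v);return o+d*(z-o[2])/d[2]
def proj(c,X):
    p=np.array(c["R"])@np.array(X)+np.array(c["t"]);return p[0]/p[2]*c["fx"]+c["cx"],p[1]/p[2]*c["fy"]+c["cy"]
def tri(*L):
    A=0;b=0
    for c,u,v in L:
        o,d=ray(c,u,v);d/=np.linalg.norm(d);P=np.eye(3)-np.outer(d,d);A=A+P;b=b+P@o
    return np.linalg.solve(A,b)
E
python3 - <<'E'
from h import *
for n in("scene","side"):
    c=snap(n,n+"1.png",s=1.5);print(n,c["fx"],c["cx"],c["cy"],np.round(c["R"],3).tolist(),np.round(c["t"],3))
print(arm.read_state()["t"],arm.read_state()["tool_rot"])
E
```

```text
scene 355.075606676321 254.58144952006205 191.5586087955452 [[0.598, -0.801, -0.012], [-0.476, -0.343, -0.81], [0.645, 0.49, -0.586]] [-0.305  0.321  0.627]
side 419.3379183561031 252.24933261452708 187.2972648417621 [[0.974, -0.229, -0.003], [-0.155, -0.647, -0.746], [0.168, 0.727, -0.666]] [-0.488  0.17   1.261]
0.1 [ 7.07100393e-01  7.07112727e-01 -4.50408048e-04 -6.50408191e-04]
```

View pics/scene1.png

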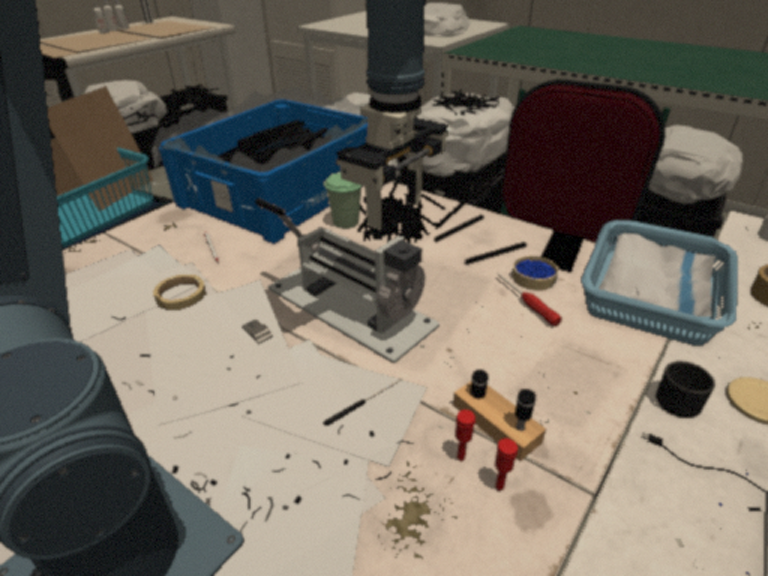

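View pics/side1.png

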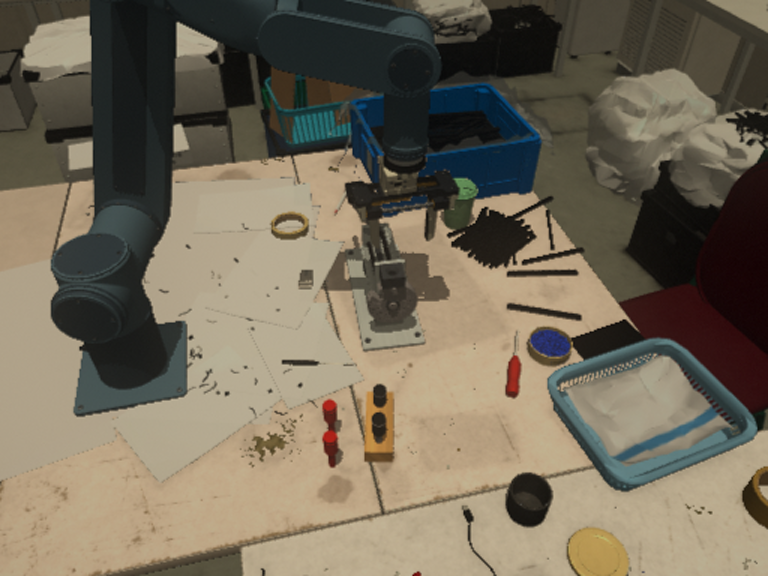

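Scene: black-headed pins in the stand at (480,383) and (525,404), red-headed look-alikes at (465,432) and (506,460). The right black one shows shaft between head and stand, so it is raised and therefore the longer. Jig: bush at about (403,255), lever bar at (275,208). I'll confirm this in an enlarged crop.

```bash
python3 - <<'E'
from h import *
S=camera("scene");D=camera("side")
up=lambda c,x,y,w,h,s:cv2.resize(c["frame"][y:y+h,x:x+w,::-1],None,fx=s,fy=s,interpolation=cv2.INTER_CUBIC)
# stand: scene crop (295,240) 80x75 x5 ; side crop (205,250) 80x75 x5
a=np.hstack([up(S,295,240,80,75,5),up(D,205,250,80,75,5)])
# jig: scene crop (165,125,133,75) x3 ; side crop (220,140,80,...)
b=np.hstack([up(S,240,150,80,45,5),up(D,225,155,80,45,5)])
cv2.imwrite("pics/m1.png",np.vstack([a,b]))
E
```

```text
(no output)
```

View pics/m1.png

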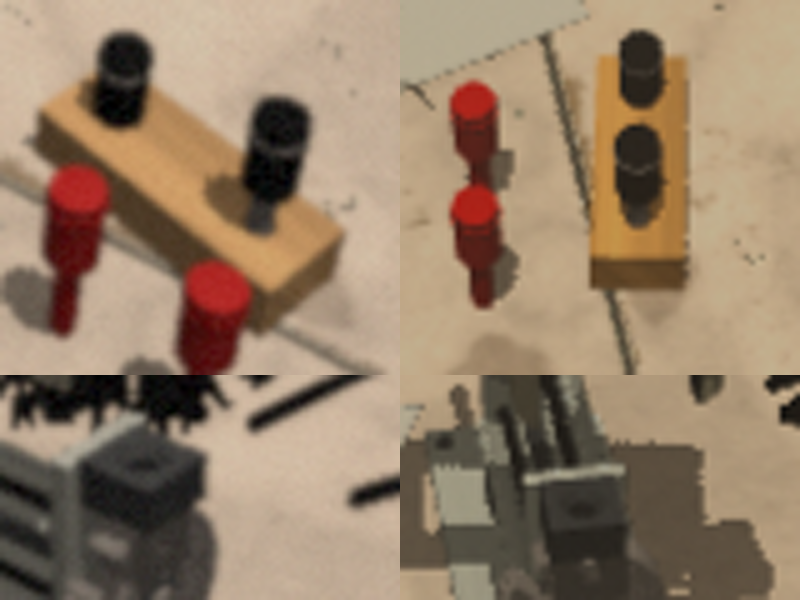

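```bash
python3 - <<'E'
from h import *
S=camera("scene");D=camera("side")
p=tri((S,351.2,264),(D,252.6,278.6));b=tri((S,269,167.6),(D,261.4,182))
print("pin top",p,atz(S,351.2,264,.095),atz(D,252.6,278.6,.095))
print("bush",b,atz(S,269,167.6,.18),atz(D,261.4,182,.18))
for c,L in((S,[(437,322),(392,355),(272,285)]),(D,[(365,347),(424,340),(348,262)])):
    for u,v in L: print(atz(c,u/1.5,v/1.5,.008))
print("bar",atz(S,275/1.5,208/1.5,.185), proj(S,(b[0],b[1]+.268,.185)))
print("short",atz(S,(124/5+295),(55/5+240),.07),atz(D,241/5+205,45/5+250,.07))
# look from above the pin
E
```

```text
pin top [ 0.43239929 -0.29935285  0.09121535] [ 0.42939777 -0.29984961  0.095     ] [ 0.4314828  -0.30269904  0.095     ]
bush [ 0.51973331 -0.03881547  0.1764521 ] [ 0.51668479 -0.04010468  0.18      ] [ 0.51818923 -0.04491014  0.18      ]
[ 0.58171654 -0.07100435  0.008     ]
[ 0.46375677 -0.05592733  0.008     ]
[0.48724284 0.25635455 0.008     ]
[ 0.45818757 -0.06420838  0.008     ]
[ 0.58095237 -0.07343646  0.008     ]
[0.47665679 0.20917512 0.008     ]
bar [0.49612558 0.22437894 0.185     ] (np.float64(188.40487359812852), np.float64(134.8980247620262))
short [ 0.44791901 -0.22297835  0.07      ] [ 0.45173243 -0.22342218  0.07      ]
```

Confirmed: the right black pin, scene (351,264) / side (253,279), has bare shaft under its head, so it is the long one. The left one rests on the stand. The jig is yawed about -0.08 rad. Next I push the lever.

```bash
cat >> h.py <<'E'
from scipy.spatial.transform import Rotation as Ro
def down(a):
    y=np.array([np.cos(a),np.sin(a),0]);z=np.array([0,0,-1.]);x=np.cross(y,z)
    return Ro.from_matrix(np.c_[x,y,z]).as_quat()
YAW=-0.08
JX=np.array([np.cos(YAW),np.sin(YAW),0]);JY=np.array([-np.sin(YAW),np.cos(YAW),0])
B=np.array([.518,-.041,0])
def jig(x,y,z): return B+JX*x+JY*y+np.array([0,0,z])
E
python3 - <<'E'
from h import *
arm.gripper_to(0.0,20)
arm.move_ptp(jig(-.06,.15,.33),down(YAW))
arm.move_ptp(jig(-.115,.27,.25),down(YAW))
arm.move_l(jig(-.115,.27,.172))
f0=np.array(arm.read_state()["ft_force"]);print(f0)
x=-.115
arm.move_l(jig(-.06,.27,.172),rate=.1);x=-.06
print(np.array(arm.read_state()["ft_force"])-f0)
while x<.03:
    step=.01 if x<-.02 else .003
    x+=step;arm.move_l(jig(x,.27,.172),rate=.06)
    f=(np.array(arm.read_state()["ft_force"])-f0)@JX;print(round(x,3),round(f,1))
    if f<-10:break
print(arm.read_state()["t"])
snap("scene","s2.png",(160,110,310,222),5)
E
```

```text
[ 0.40360277 -0.48178909  0.8084924 ]
[ 0.78280394  0.92318314 -1.43706637]
-0.05 -0.0
-0.04 -0.0
-0.03 -1.0
-0.02 -0.2
-0.017 -0.2
-0.014 -1.7
-0.011 -1.2
-0.008 -1.3
-0.005 -2.2
-0.002 -2.4
0.001 -2.3
0.004 -2.7
0.007 -9.4
0.01 -19.1
8.2917
```

View pics/s2.png

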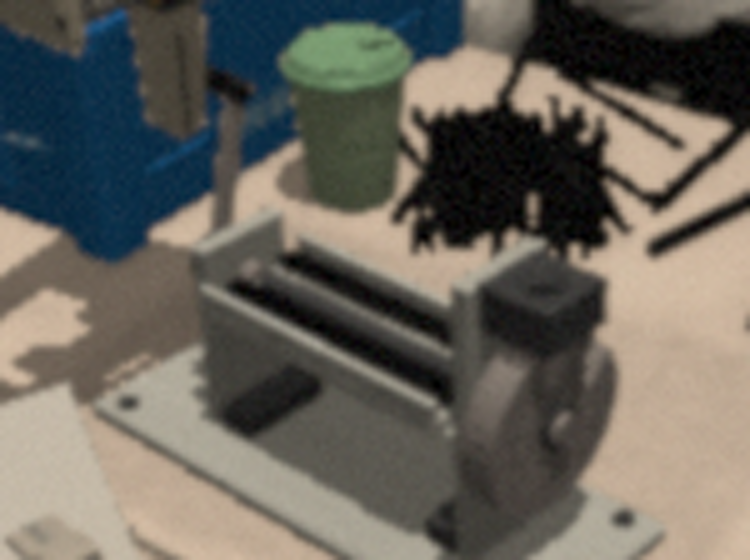

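The cradle is level and against its stop (force rose to 19 N). I'll back off and look at the pin from above with the wrist camera.

```bash
python3 - <<'E'
from h import *
D=camera("side")
for u,v in((219.8,270),(220,291)):print("red",atz(D,u,v,.09))
arm.move_l(jig(-.05,.27,.172),rate=.15)
arm.move_l(jig(-.05,.27,.30),rate=.25)
arm.gripper_to(0.05)
arm.move_ptp(jig(0,0,.32),down(YAW))
arm.pause(.2); b=camera("wrist")
arm.move_ptp([.431,-.301,.22],down(-.24))
arm.pause(.2); p=camera("wrist")
cv2.imwrite("pics/w.png",cv2.resize(np.hstack([b["frame"],p["frame"]])[:,:,::-1],(800,300)))
import pickle;pickle.dump((b,p),open("w.pkl","wb"))
print(proj(b,jig(0,0,.18)),proj(p,(.431,-.301,.095)))
cv2.imwrite("pics/wb.png",b["frame"][:,:,::-1]);cv2.imwrite("pics/wp.png",p["frame"][:,:,::-1])
print(arm.read_state()["t"])
E
```

```text
red [ 0.35649666 -0.25377407  0.09      ]
red [ 0.34604782 -0.31645604  0.09      ]
(np.float64(253.65635931585405), np.float64(189.54885968188472)) (np.float64(252.77575807504655), np.float64(192.3978665748757))
13.2333
```

View pics/w.png

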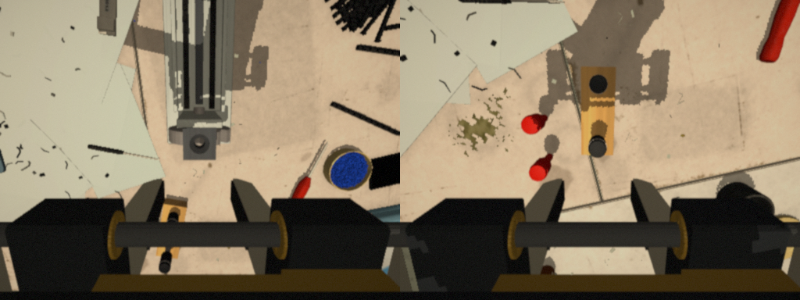

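The left view shows the bush hole at about (199,142). In the right view the long pin's head is at (598,147) and the red pins are off to the left, clear. I'll enlarge both.

```bash
python3 - <<'E'
import pickle,cv2,numpy as np
b,p=pickle.load(open("w.pkl","rb"))
f=lambda c:cv2.resize(c["frame"][150:220,215:295,::-1],None,fx=5,fy=5,interpolation=cv2.INTER_CUBIC)
cv2.imwrite("pics/w2.png",np.hstack([f(b),f(p)]))
E
```

```text
(no output)
```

View pics/w2.png

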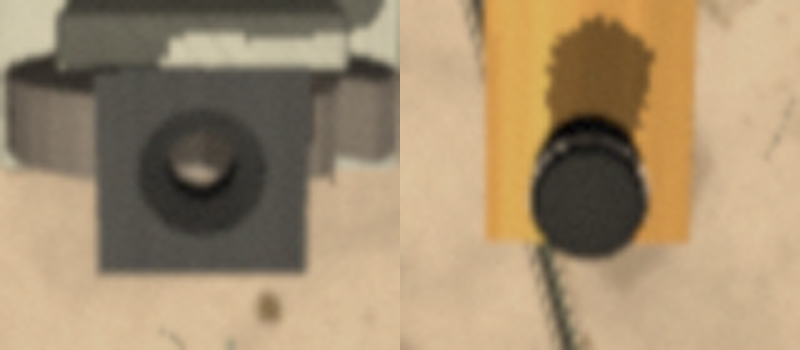

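```bash
python3 - <<'E'
from h import *
import pickle
b,p=pickle.load(open("w.pkl","rb"))
bb=atz(b,255.4,184.2,.18);pp=atz(p,253,190,.095);print(bb,pp)
np.save("bush.npy",bb)
arm.move_l([pp[0],pp[1],.12],rate=.2)
arm.move_l([pp[0],pp[1],.059],rate=.08)
g0=np.array(arm.read_state()["ft_force"])
arm.gripper_to(0,30)
s=arm.read_state();print(s["finger_gap"],s["gripper_force"],np.array(s["ft_force"])-g0)
arm.move_l([pp[0],pp[1],.12],rate=.08)
arm.move_l([pp[0],pp[1],.29],rate=.25)
arm.move_ptp([bb[0],bb[1],.29],down(YAW))
arm.pause(.2)
s=arm.read_state();print(s["finger_gap"],s["t"],s["tcp_pos"])
f=lambda c,x,y:cv2.resize(c["frame"][y:y+80,x:x+80,::-1],None,fx=5,fy=5,interpolation=cv2.INTER_CUBIC)
S=camera("scene");D=camera("side")
cv2.imwrite("pics/g.png",np.hstack([f(S,225,110),f(D,220,115)]))
t=np.array([bb[0],bb[1],.236])
for c in(S,D):print(proj(c,t),proj(c,bb))
E
```

```text
[ 0.52022547 -0.03548742  0.18      ] [ 0.43178898 -0.29868009  0.095     ]
0.023717029899503042 29.999348918208852 [-1.33981014  0.50944237  1.21854102]
0.023632640023040052 18.3667 [ 0.52015388 -0.03687553  0.28982478]
(np.float64(268.512206742324), np.float64(145.35892750293795)) (np.float64(268.25327712326), np.float64(166.34829884936232))
(np.float64(261.5072255474981), np.float64(164.51704860899306)) (np.float64(261.2855733577791), np.float64(179.79502570161966))
```

View pics/g.png

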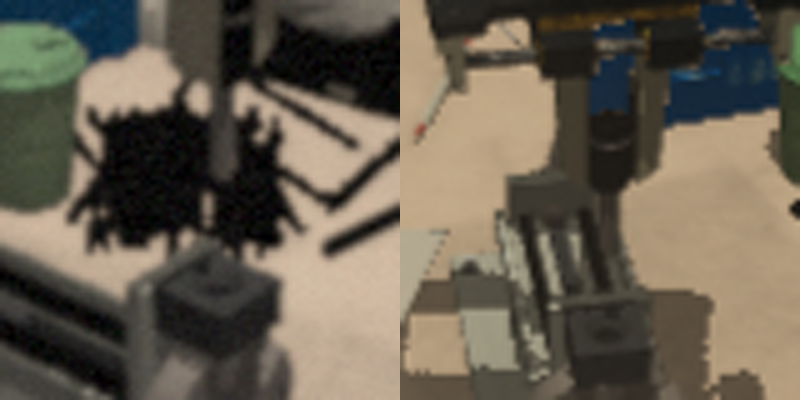

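The pin is gripped upright, with its tip at about (223,178) left / (608,250) right, directly over the bush mouth. Now the guarded descent.

```bash
python3 - <<'E'
from h import *
bb=np.load("bush.npy")
arm.move_l([bb[0],bb[1],.245],rate=.1);arm.pause(.2)
s=arm.read_state();f0=np.array(s["ft_force"]);print(f0,s["tcp_pos"])
x,y=bb[:2];z=.245
while z>.1835:
    z-=.003;arm.move_l([x,y,z],rate=.04);arm.pause(.05)
    f=np.array(arm.read_state()["ft_force"])-f0
    print(round(z,4),np.round(f,1),np.round((x,y),4))
    x+=np.clip(f[0]*.0002,-.001,.001);y+=np.clip(f[1]*.0002,-.001,.001)
    if f[2]>20 or np.hypot(f[0],f[1])>30:break
s=arm.read_state();print(s["tcp_pos"],s["finger_gap"],s["t"])
E
```

```text
[ 0.56404735  0.00294871 -1.43618194] [ 0.52071812 -0.03560674  0.24581727]
0.242 [-0.  -0.6  0.7] [ 0.5202 -0.0355]
0.239 [-1.   0.3  0.2] [ 0.5202 -0.0356]
0.236 [-1.2 -0.1 -0.4] [ 0.52   -0.0356]
0.233 [-1.1 -1.   1.3] [ 0.5198 -0.0356]
0.23 [-0.8 -0.7  0.3] [ 0.5195 -0.0358]
0.227 [ 0.9 -0.3  0.2] [ 0.5194 -0.0359]
0.224 [ 0.  1. -0.] [ 0.5196 -0.036 ]
0.221 [-0.3  0.1  0.6] [ 0.5196 -0.0358]
0.218 [ 0.5 -0.1 -0.1] [ 0.5195 -0.0357]
0.215 [0.7 0.1 1. ] [ 0.5196 -0.0358]
0.212 [-0.7 -0.3  0.5] [ 0.5198 -0.0358]
0.209 [ 0.1  0.  -0.4] [ 0.5196 -0.0358]
0.206 [-0.5  0.7  0.2] [ 0.5196 -0.0358]
0.203 [-0.1 -0.2 -0.6] [ 0.5195 -0.0357]
0.2 [ 1.1 -0.6 -0.4] [ 0.5195 -0.0357]
0.197 [-0.3 -0.   0.3] [ 0.5198 -0.0358]
0.194 [0.8 0.7 0.5] [ 0.5197 -0.0358]
0.191 [-0.6  0.9  1.1] [ 0.5198 -0.0357]
0.188 [-0.9 -0.4  0.6] [ 0.5197 -0.0355]
0.185 [ 0.5 -0.   0.8] [ 0.5195 -0.0356]
0.182 [-3.7  1.6 14.4] [ 0.5196 -0.0356]
[ 0.51991676 -0.0356851   0.18406183] 0.02358944519633205 25.5667
```

```bash
python3 - <<'E'
from h import *
arm.gripper_to(.05);arm.pause(.2)
s=arm.read_state();x,y,z=s["tcp_pos"]
arm.move_l([x,y,.32],rate=.12)
arm.move_ptp([.40,-.15,.36],down(YAW));arm.pause(.3)
f=lambda c,x,y:cv2.resize(c["frame"][y:y+110,x:x+100,::-1],None,fx=4,fy=4,interpolation=cv2.INTER_CUBIC)
cv2.imwrite("pics/e.png",np.hstack([f(camera("scene"),205,110),f(camera("side"),210,125)]))
print(arm.read_state()["t"])
E
```

```text
28.8333
```

View pics/e.png

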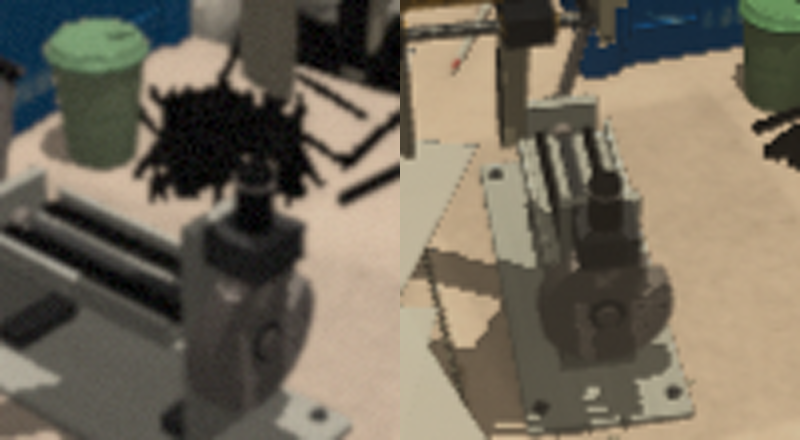

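The pin's head sits flat on the block at (255,195) left / (605,200) right, the cradle is level, and the gripper is clear.

```bash
python3 -c "
from plant import arm
print(arm.hand_in())"
```

```text
the job is handed in; nothing more can be done
None
```

The cradle is level against its stop, and the longer pin is fully home through the guide bush. The robot is touching nothing, and I handed the job in at about 29 s of the 64 s allowed.

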